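# Index the flange to the drilling station and lock the table

## Task

Bring the flange round to the drilling station: swing the blue cam lever open to free the indexing table, turn the table (it has a black handle) until the red pointer stands over the yellow post and the table clicks into its detent there, then swing the lever fully home again to lock it. Leave the other things on the bench where they are.

Things in the scene. Friction and masses are not known exactly. Their poses are not given: they have to be found in the camera images.
- fixture: the fixed indexing fixture: a round green base plate 350 mm across and 15 mm thick, bolted to the bench; origin at the centre of its underside (on the turntable's axis, bench level), z up; its +x side lies beyond, the lever is at its -x, +y corner
- turntable (a joint): turntable angle about its vertical axis (rad, positive anticlockwise from above), 0 at the start; end stops at -2.3 and 1.8. A spring detent holds it at every 30 degrees (0, +-0.524, +-1.047 ...) and pulls it in from either side; passing a hump takes about 8 N at the handle. It cannot turn while the lever is home
- table_axis (a point): point on the turntable's vertical axis at the top of the hub, 80 mm above the bench. The turntable: aluminium disc 212 mm across with 12 rim pins, top 45 mm above the bench, carrying a rusty flange (156 mm across, top at 60 mm; hub 84 mm across, top at 80 mm)
- turn_handle (a point): centre of the top end of the turntable's upright handle: a black round grip 22 mm across, from 70 to 135 mm above the bench, 92 mm from the axis, across the axis from the red pointer; turns with the table (it does not spin on its own)
- pointer_tip (a point): tip of the red pointer, a flat bar 14 mm wide fixed to the turntable and reaching out to 150 mm from the axis; its top is 54 mm above the bench
- lock_lever (a joint): angle of the cam lock lever about its upright pivot (rad): 0 fully home (its nose sits between two rim pins, table locked), up to 0.9 fully open; above 0.3 the table is free. It grows clockwise as seen from above and stays where it is left (about 1.5 N at the grip)
- lever_grip (a point): centre of the top of the blue upright grip on the lever's end: 20 mm across, from 41 to 85 mm above the bench, 90 mm from the lever's pivot
- lever_pivot (a point): point on the lever's upright pivot axis, 45 mm above the bench; steel boss 34 mm across
- post_yellow: the drilling station: short post with a yellow round cap 26 mm across, fixed on the base 150 mm from the turntable's axis, at one of the detent angles; origin at the centre of its foot, 15 mm above the bench; top 41 mm above the bench, so that the pointer passes over it
- post_white: another station's post, white cap, same shape; not wanted now
- post_green: another station's post, green cap, same shape; not wanted now
- brush: chip brush lying flat, 180 mm long, beside the fixture; a bystander
- oil_bottle: yellow oil bottle with red cap, 64 mm across, 150 mm tall, standing beyond the fixture; origin under its base; a bystander
- grease_tin: blue tin, 80 mm across, 85 mm tall, on the robot's side of the fixture; a bystander
- spare_flange: rusty spare flange lying flat beside the fixture, 120 mm across, 18 mm thick; a bystander
- hammer: hammer lying flat, 270 mm long, at the right of the bench; a bystander
- carton: cardboard carton 140 x 100 x 80 mm at the left of the bench; a bystander

How it is judged:
By the outcome, as a careful person would: the job done as asked, in the order asked, and still so for the second after the job is handed in, with the robot touching nothing.
It also fails if it takes over 64 s, if anything falls off the work surface, if the arm or the gripper's body presses on something with over 40 N, if the wrist force passes 120 N, or if a joint passes its speed limit or range.

## Robot

A 7-joint arm with a two-finger parallel gripper is mounted at the origin on the work surface. World frame = base frame: x ahead of the robot, y to its left, z up, the work surface at z = 0. Lengths are in m, angles in degrees, forces in N, time in s.
With the tool pointing down it reaches from about 0.35 to 0.9 m from the base axis. Payload 19.9 kg.
Tool frame: the origin (TCP) lies at the very end of the fingers, on their centre line; the grasp point (between the pads) lies behind it (grasp_offset is the z of the grasp point in the tool frame, in m); z points along the fingers, y is the line along which they close (so a half turn about z gives the same grasp; the last joint's range is limited). The gripper opens to 85 mm and grips with 20 to 120 N. Pads are 22 mm wide; open, the fingers measure 114 mm over their backs; the gripper's body (76 mm by 85 mm) begins 54 mm behind the grasp point. The pads swing forward as they close: fully open they stand 13 mm farther back than shut.
Start: joints at [-79.097, 23.915, -0.59, 92.452, 0.269, 63.638, -3.037], TCP at [0.144, 0.608, 0.231] pointing down, gripper open.
Joint ranges: [-161.28, 161.28], [-22.2, 115.67], [-73.04, 71.86], [3.21, 147.25], [-68.34, 248.33], [10.77, 114.83], [-161.83, 161.83]. Speed limits (degrees/s): [108.29, 108.29, 136.94, 136.94, 172.46, 172.46, 172.46].

## Interface

Orientations are given as a 3x3 rotation matrix whose columns are the frame's x, y, z axes.
In Python, from workcell import * gives the robot as it stands. The module is installed in compiled form; this text tells all that it offers.
- The arm moves only by the tool step_arm, never from a script. Its argument "series" is one flat list of numbers, 5 for each row, row after row: the finger opening in mm, from 0 to 85.4, then the shift along the tool's x, y, z in mm, then the turn about the tool's z in degrees. In form: [grip, tx, ty, tz, yaw, grip, tx, ty, tz, yaw, ...]. A call has 1 to 12 rows; each row shifts and turns the commanded pose from where the row before left it, along the tool's axes as they then stand; what a row does not reach is not made up. A row lasts 1/10 s, in which the tool goes at most 50 mm and 8.59 degrees, less where a joint would pass 70% of its speed; a pose out of reach is approached as far as the arm can. A call is refused whole if a number of a shift passes 50 or a number of a turn 8.59, either way. A call with a gripper value outside its range is refused whole. The fingers move at their own pace and stop on an object; "newtons" is the grip in N (left out, the last holds). Time passes only in rows, so rows that do not move let the fingers close. It gives the time, the measured TCP pose, the force, the opening and the grip force at its end, in the units of the state.
- observe(): the state, without advancing time (a new reading comes with each control period).
- grab_frame(name): name is "scene" or "top" or "wrist"; returns (picture, depth): 480x640x3 uint8, red, green, blue; 480x640 float32, m along the optical axis (not along the pixel's ray), 0 where there is no reading.
- calibration(name): a dict with "intrinsics" (3x3 intrinsics, pixels), "xyz" and "orientation" of the camera in the world; the wrist camera has in their place "T_tool_cam" (4x4, takes a point from camera to tool coordinates, whose origin is the TCP and whose axes are the flange's). Camera axes: x right, y up, looking along -z (the intrinsics and any distortion apply to the point x, -y, -z); pixel columns grow to the right and rows downward; lengths in m; the calibration is good to about 2 mm. A picture is of the moment at which its call begins: read the wrist's pose just before it. calibration takes no time and is no camera call.
- finish_job(): hands the job in; it is judged then, once.
The state is a dict: "t": time; "joint_pos": joint angles; "joint_vel": joint speeds; "tau": joint torques, N m; "tool_pos": TCP position; "ee_rot": TCP orientation; "contact_force": force on the tool from outside, world axes, zero at the start; "moment": the same for the moment, N m; "grip_width": finger opening in m; "gripper_force": force on a finger pad.
Only numpy, scipy, OpenCV 4.12 (cv2) and the standard library are available. Lean on these libraries where they do the work, as an engineer would, in place of code of your own. Each camera call takes 0.05 s, during which the arm holds its last target. There are 200 camera calls.

## Working session

There is one attempt and no reset: what is moved stays moved. The work goes in short steps, Python scripts to look and compute and a tool call to move; the robot and the scene stay as the last step left them, time stands still between calls to the robot, and variables do not carry over. Pictures are saved under pics/ and viewed, at most 10 in all, crops included, and the job is handed in when it is done.

Besides the shell and the picture viewer there is one more tool, called as name(argument=value, ...), one argument or row to a line, values as JSON. step_arm: Moves the arm, as the interface text tells. Its arguments: {"type":"object","properties":{"series":{"type":"array","items":{"type":"number"}},"newtons":{"type":"number"}},"required":["series"]}

```bash
mkdir -p pics; cat > h.py <<'E'
from workcell import *
import numpy as np, cv2
def save(n,f):
    p,d=grab_frame(n); cv2.imwrite(f'pics/{f}.png',p[:,:,::-1]); np.save(f'pics/{f}.npy',d); return p,d
def ray(n,u,v,z):
    c=calibration(n);K=np.array(c['intrinsics']);R=np.array(c['orientation']);o=np.array(c['xyz'])
    r=R@(np.array([1,-1,-1])*(np.linalg.inv(K)@[u,v,1])); return o+r*(z-o[2])/r[2]
E
python3 - <<'E'
from h import *
save('top','top1');save('scene','sc1')
s=observe();print(s['t'],s['tool_pos'],s['ee_rot'],s['grip_width'])
for n in('top','scene','wrist'):print(calibration(n))
E
```

```text
0.1 [0.14350012 0.60798781 0.23070713] [[-9.73266229e-01  2.29679822e-01 -1.64427249e-04]
 [ 2.29679862e-01  9.73265604e-01 -1.10654653e-03]
 [-9.41200247e-05 -1.11473000e-03 -9.99999374e-01]] 0.0855123786457976
{'intrinsics': array([[528.16327232,   0.        , 315.53534416],
       [  0.        , 528.16327232, 237.69505068],
       [  0.        ,   0.        ,   1.        ]]), 'xyz': array([ 0.44285712, -0.00719016,  1.33919536]), 'orientation': array([[ 0.0186678 ,  0.989351  , -0.14434721],
       [-0.999823  ,  0.0181341 , -0.00501227],
       [-0.00234128,  0.14441522,  0.98951441]])}
{'intrinsics': array([[615.14425247,   0.        , 307.05501342],
       [  0.        , 615.14425247, 244.88509662],
       [  0.        ,   0.        ,   1.        ]]), 'xyz': array([ 1.03845667, -0.63376303,  1.28074015]), 'orientation': array([[ 0.81719624, -0.48987478,  0.30366593],
       [ 0.57624132,  0.6837608 , -0.44767969],
       [ 0.01167213,  0.54082702,  0.84105285]])}
{'intrinsics': array([[330.88246833,   0.        , 321.54135963],
       [  0.        , 330.88246833, 237.02479567],
       [  0.        ,   0.        ,   1.        ]]), 'T_tool_cam': array([[-1.49494465e-03,  9.49273618e-01,  3.14447711e-01,
         8.12413534e-02],
       [ 9.99998367e-01,  1.73854995e-03, -4.94255126e-04,
         1.16992825e-04],
       [-1.01586640e-03,  3.14446458e-01, -9.49274667e-01,
        -1.41746093e-01],
       [ 0.00000000e+00,  0.00000000e+00,  0.00000000e+00,
         1.00000000e+00]])}
```

View pics/top1.png

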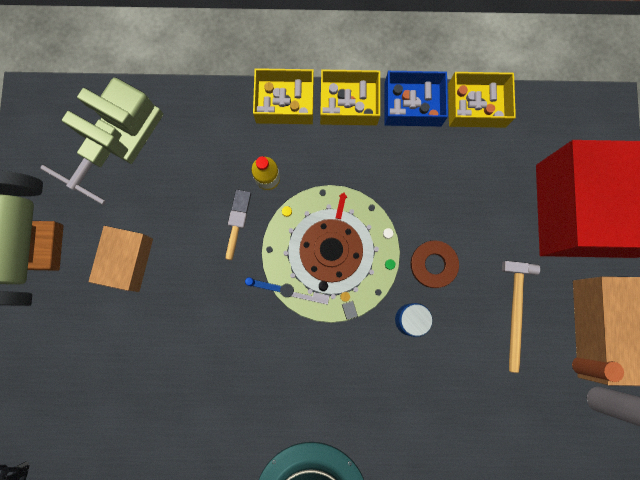

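View pics/sc1.png

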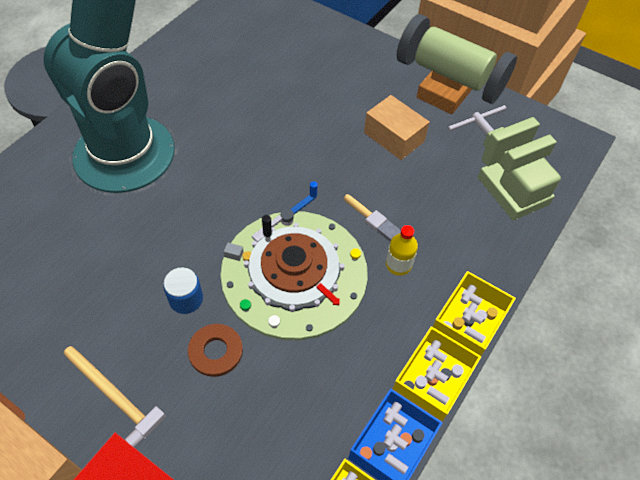

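The top view shows the fixture around (331,250), the pointer tip at (343,194), the yellow post at (287,211), the black handle at (323,286), the lever grip at (250,282) and its pivot at (287,290). I'll enlarge it and measure.

```bash
python3 - <<'E'
from h import *
p=cv2.imread('pics/top1.png')[175:330,220:420]
cv2.imwrite('pics/crop1.png',cv2.resize(p,None,fx=4,fy=3.75,interpolation=cv2.INTER_CUBIC) if 0 else cv2.resize(p,None,fx=3.8,fy=3.8,interpolation=cv2.INTER_CUBIC))
P={}
for k,u,v,z in[('axis',331,249.5,.08),('handle',323,286,.135),('tip',343,193.5,.054),('yel',287,211,.041),('white',388,233,.041),('green',390,265,.041),('grip',250,282,.085),('piv',287,290,.045),('tin',415,319,.085)]:
    P[k]=ray('top',u,v,z);d=P[k]-P['axis'];print(k,P[k].round(4),'r',np.hypot(*d[:2]).round(4),'ang',np.degrees(np.arctan2(d[1],d[0])).round(1))
print(np.linalg.norm((P['grip']-P['piv'])[:2]))
E
```

```text
axis [ 0.5986 -0.0385  0.08  ] r 0.0 ang 0.0
handle [ 0.5079 -0.0201  0.135 ] r 0.0926 ang 168.6
tip [ 0.7427 -0.067   0.054 ] r 0.147 ang -11.2
yel [0.6984 0.0721 0.041 ] r 0.149 ang 47.9
white [ 0.6473 -0.1805  0.041 ] r 0.1502 ang -71.1
green [ 0.5676 -0.1854  0.041 ] r 0.1501 ang -101.9
grip [0.5168 0.1526 0.085 ] r 0.2078 ang 113.2
piv [0.5013 0.0666 0.045 ] r 0.1432 ang 132.8
tin [ 0.4374 -0.2377  0.085 ] r 0.2563 ang -129.0
0.08733826020908682
```

View pics/crop1.png

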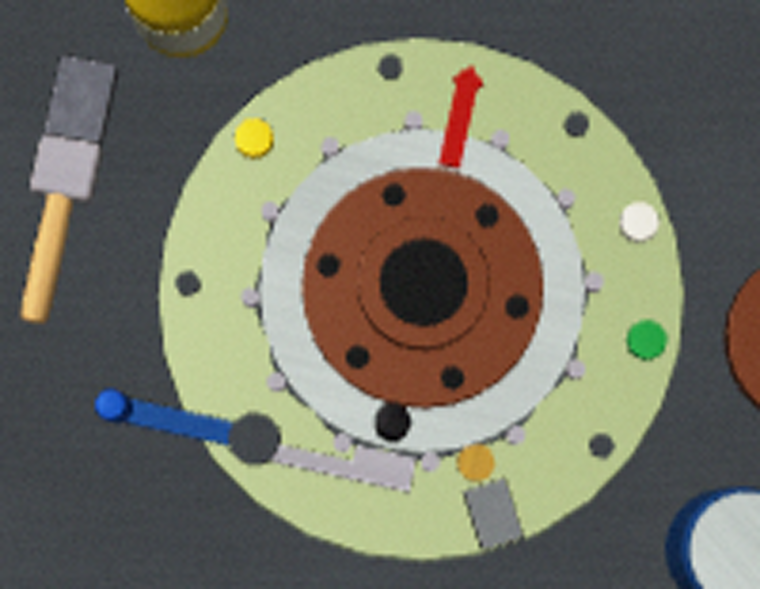

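The crop confirms it: the yellow post is about 60° anticlockwise of the pointer, the lever nose is engaged, and all radii match those given. Moving above the lever grip.

step_arm(
  series=[60,-39,-29.8,0,0,60,-39,-29.8,0,0,60,-39,-29.8,0,0,60,-39,-29.8,0,0,60,-39,-29.8,0,0,60,-39,-29.8,0,0,60,-39,-29.8,0,0,60,-39,-29.8,0,0,60,-39,-29.8,0,0,60,-39,-29.8,0,0,60,-39,-29.8,0,0,60,-39,-29.8,0,0],
)

```text
t: 1.3
tool_pos: [0.5177, 0.151, 0.2313]
ee_rot: [[-0.973, 0.23, -0.0], [0.23, 0.973, -0.0], [0.0, -0.0, -1.0]]
contact_force: [0.6, 0.2, -0.4]
grip_width: 0.0599
gripper_force: 0.0
```

step_arm(
  series=[60,0,0,0,8,60,0,0,0,8,60,0,0,0,8,60,0,0,0,8,60,0,0,0,8,60,0,0,0,8,60,0,0,0,8,60,0,0,0,8,60,0,0,0,8,60,0,0,0,8,60,0,0,0,7,60,0,0,0,0],
)

```text
t: 2.5
tool_pos: [0.5167, 0.1528, 0.2311]
ee_rot: [[0.181, 0.984, -0.0], [0.984, -0.181, -0.0], [-0.001, -0.0, -1.0]]
contact_force: [0.6, -0.8, -0.5]
grip_width: 0.0602
gripper_force: 0.0
```

```bash
cat >> h.py <<'E'
def wpt(s,u,v,z):
    c=calibration('wrist');K=np.array(c['intrinsics']);T=np.array(c['T_tool_cam']);R=np.array(s['ee_rot']);o=np.array(s['tool_pos'])
    r=R@T[:3,:3]@(np.array([1,-1,-1])*(np.linalg.inv(K)@[u,v,1]));o=o+R@T[:3,3];return o+r*(z-o[2])/r[2]
def wpix(s,P):
    c=calibration('wrist');K=np.array(c['intrinsics']);T=np.array(c['T_tool_cam']);R=np.array(s['ee_rot'])
    q=T[:3,:3].T@(R.T@(np.array(P)-s['tool_pos'])-T[:3,3]);q=K@(q*[1,-1,-1]);return q[:2]/q[2]
def st(P=None):
    s=observe();R=np.array(s['ee_rot']);print('t',round(s['t'],2),'pos',np.round(s['tool_pos'],4),'y-ang',np.degrees(np.arctan2(R[1,1],R[0,1])).round(1),'F',np.round(s['contact_force'],1),'w',round(s['grip_width'],4),'j',np.round(s['joint_pos'],0))
    if P is not None:print('tool shift mm',(R.T@(np.array(P)-s['tool_pos'])*1e3).round(1))
    return s
E
python3 - <<'E'
from h import *
s=st((.517,.153,.055));save('wrist','w1')
for P in[(.5168,.1526,.085),(.5013,.0666,.045),(.5079,-.0201,.135)]:print(wpix(s,P))
print([k for k in dir() if 'off' in k.lower()], globals().get('grasp_offset'))
E
```

```text
t 2.5 pos [0.5167 0.1528 0.2311] y-ang -10.4 F [ 0.6 -0.8 -0.5] w 0.0602 j [-47.  17.  32. 106. -10.  60. -21.]
tool shift mm [  0.4   0.3 176.1]
[322.32560941 222.31842707]
[322.55480517 288.97187249]
[346.92867531 416.24937748]
['grasp_offset'] -0.0187
```

View pics/w1.png

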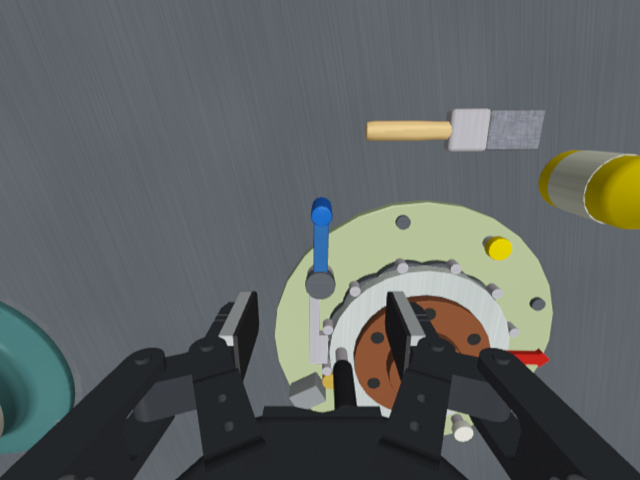

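The wrist view shows the grip top at (321,213) and the pivot at (320,283). That is slightly farther out along tool x than I predicted.

```bash
python3 - <<'E'
from h import *
s=observe()
g=wpt(s,321,213,.085);print(g,wpt(s,320,283,.045),wpt(s,320,283,.055))
d=np.load('pics/w1.npy');print(d[213,321],d[283,320])
t=np.load('pics/top1.npy');print(t[282,250],t[290,287],t[286,323])
c=calibration('top');K=c['intrinsics']
for u,v in[(250,282),(287,290),(323,286)]:
    print(c['xyz']+c['orientation']@(np.array([1,-1,-1])*(np.linalg.inv(K)@[u,v,1])*t[v,u]))
E
```

```text
[0.51718395 0.16135584 0.085     ] [0.50028094 0.07418519 0.045     ] [0.5012007  0.07901584 0.055     ]
0.2954996 0.3629361
1.2576056 1.2905571 1.1970545
[0.51710517 0.15321834 0.07990693]
[0.50139865 0.06667404 0.04387657]
[ 0.50764964 -0.0200908   0.1388424 ]
```

```bash
python3 - <<'E'
from h import *
print('scene grip',ray('scene',314,186,.085),'yel',ray('scene',355,254,.041),'handle',ray('scene',267,218,.135),'grn',ray('scene',245,305,.041),'white',ray('scene',274,321,.041))
s=observe()
print('wrist yel',wpt(s,500,245,.041),'brush end',wpt(s,367,131,.01),'grip',wpt(s,321,213,.085))
print('top brush end',ray('top',230,258,.01))
E
```

```text
scene grip [0.52125971 0.15360704 0.085     ] yel [0.69830144 0.07144402 0.041     ] handle [ 0.50871801 -0.01754634  0.135     ] grn [ 0.56998791 -0.18676546  0.041     ] white [ 0.64690861 -0.18061492  0.041     ]
wrist yel [0.6964925  0.08222279 0.041     ] brush end [0.57665342 0.22095981 0.01      ] grip [0.51718395 0.16135584 0.085     ]
top brush end [0.58088157 0.21494897 0.01      ]
```

Top and scene agree to within a few mm and the wrist camera has an offset of about 8 mm, so I trust top and scene. Descend and grip.

step_arm(
  series=[60,2,1,30,0,60,0,0,30,0,60,0,0,30,0,60,0,0,30,0,60,0,0,30,0,60,0,0,29,0,60,0,0,0,0],
)

```text
t: 3.25
tool_pos: [0.5163, 0.1538, 0.0494]
ee_rot: [[0.175, 0.985, -0.005], [0.985, -0.175, -0.002], [-0.003, -0.004, -1.0]]
contact_force: [-1.4, -0.6, 1.6]
grip_width: 0.06
gripper_force: 0.0
```

step_arm(
  series=[40,0,0,0,0,30,0,0,0,0,24,0,0,0,0,16,0,0,0,0,16,0,0,0,0,16,0,0,0,0],
  newtons=30,
)

```text
t: 3.85
tool_pos: [0.5189, 0.1549, 0.0535]
ee_rot: [[0.178, 0.984, 0.002], [0.984, -0.178, 0.001], [0.001, 0.001, -1.0]]
contact_force: [-2.4, 0.8, 9.7]
grip_width: 0.0192
gripper_force: 29.4
```

```bash
python3 - <<'E'
from h import *
s=st();print(s['gripper_force']);save('scene','sc2')
p=cv2.imread('pics/sc2.png')[120:320,200:440];cv2.imwrite('pics/sc2c.png',cv2.resize(p,None,fx=3,fy=3,interpolation=2))
E
```

```text
t 3.85 pos [0.5189 0.1549 0.0535] y-ang -10.3 F [-2.4  0.8  9.7] w 0.0192 j [-40.  32.  26. 113. -21.  40. -12.]
29.432823657989502
```

View pics/sc2c.png

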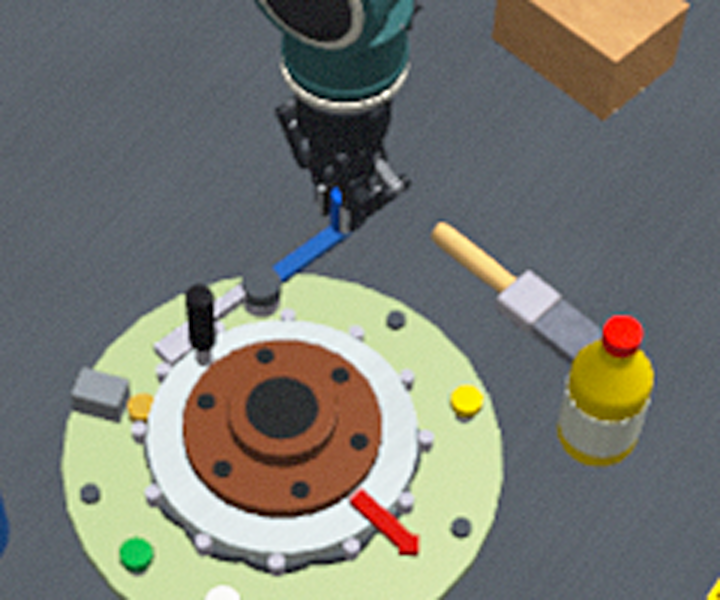

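The grip is held. Swing the lever open by about 50° along its arc.

step_arm(
  series=[16,0,0,-3,0,16,-0.3,7.8,0,5,16,-0.3,7.8,0,5,16,-0.3,7.8,0,5,16,-0.3,7.8,0,5,16,-0.3,7.8,0,5,16,-0.3,7.8,0,5,16,-0.3,7.8,0,5,16,-0.3,7.8,0,5,16,-0.3,7.8,0,5,16,0,0,0,0],
)

```text
t: 5.0
tool_pos: [0.5738, 0.1157, 0.0545]
ee_rot: [[0.825, 0.565, -0.005], [0.565, -0.825, -0.002], [-0.005, -0.001, -1.0]]
contact_force: [-13.9, -7.1, -1.0]
grip_width: 0.019
gripper_force: 34.3
```

```bash
python3 - <<'E'
from h import *
s=st();p=np.array([.5015,.067]);d=np.array(s['tool_pos'])[:2]-p;print(np.hypot(*d),np.degrees(np.arctan2(d[1],d[0])))
E
```

```text
t 5.0 pos [0.5738 0.1157 0.0545] y-ang -55.6 F [-13.9  -7.1  -1. ] w 0.019 j [-42.  38.  37. 106. -31.  46. -44.]
0.08716023215012575 33.99319702547075
```

Lever open to about 0.8 rad. Release and lift.

step_arm(
  series=[50,0,0,0,0,50,0,0,0,0,50,0,0,0,0,50,0,0,0,0,50,0,0,-20,0,50,0,0,-40,0,50,0,0,-50,0,50,0,0,-50,0,50,0,0,0,0],
)

```text
t: 5.9
tool_pos: [0.5786, 0.1177, 0.2216]
ee_rot: [[0.822, 0.569, 0.008], [0.569, -0.822, 0.003], [0.009, 0.002, -1.0]]
contact_force: [0.3, 0.4, -0.6]
grip_width: 0.0501
gripper_force: 0.0
```

```bash
python3 - <<'E'
from h import *
s=st((.508,-.0195,.096))
p,d=save('top','top2')
cv2.imwrite('pics/top2c.png',cv2.resize(cv2.imread('pics/top2.png')[175:330,220:420],None,fx=3.8,fy=3.8,interpolation=2))
E
```

```text
t 5.9 pos [0.5786 0.1177 0.2216] y-ang -55.3 F [ 0.3  0.4 -0.6] w 0.0501 j [-49.  26.  45. 100. -21.  62. -52.]
tool shift mm [-137.3   72.3  124.6]
```

View pics/top2c.png

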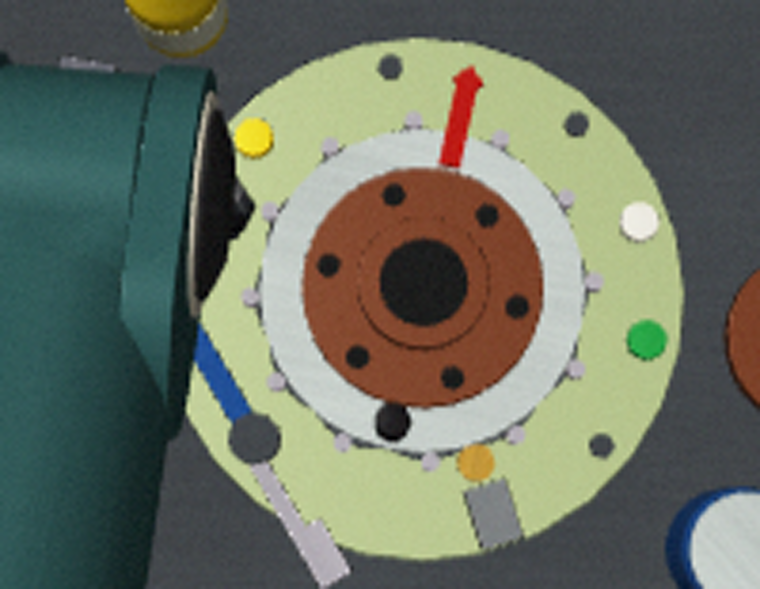

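The lever is open, with its nose well clear of the pins. Go over the handle.

step_arm(
  series=[50,-27.5,14.5,0,0,50,-27.5,14.5,0,0,50,-27.5,14.5,0,0,50,-27.5,14.5,0,0,50,-27.5,14.5,0,0,50,0,0,0,7.7,50,0,0,0,7.7,50,0,0,0,7.7,50,0,0,0,7.7,50,0,0,0,7.7,50,0,0,0,7.7,50,0,0,0,0],
)

```text
t: 7.15
tool_pos: [0.504, -0.02, 0.2147]
ee_rot: [[0.98, -0.201, -0.001], [-0.201, -0.98, -0.001], [-0.001, 0.001, -1.0]]
contact_force: [0.4, 0.2, -0.2]
grip_width: 0.0499
gripper_force: 0.0
```

```bash
python3 - <<'E'
from h import *
s=st((.508,-.0195,.096))
E
```

```text
t 7.15 pos [ 0.504  -0.02    0.2147] y-ang -101.6 F [ 0.4  0.2 -0.2] w 0.0499 j [-51.  21.  61. 112. -21.  59. -82.]
tool shift mm [  3.9  -1.4 118.7]
```

step_arm(
  series=[50,4,-1.4,30,0,50,0,0,30,0,50,0,0,30,0,50,0,0,26,0,50,0,0,0,0],
)

```text
t: 7.65
tool_pos: [0.5066, -0.0197, 0.0967]
ee_rot: [[0.981, -0.196, -0.005], [-0.196, -0.981, -0.001], [-0.004, 0.002, -1.0]]
contact_force: [-0.2, 0.6, 0.6]
grip_width: 0.0501
gripper_force: 0.0
```

step_arm(
  series=[34,0,0,0,0,26,0,0,0,0,18,0,0,0,0,18,0,0,0,0,18,0,0,0,0],
  newtons=50,
)

```text
t: 8.15
tool_pos: [0.5092, -0.0194, 0.1007]
ee_rot: [[0.98, -0.198, 0.002], [-0.198, -0.98, 0.001], [0.002, -0.001, -1.0]]
contact_force: [-2.2, 0.2, 7.4]
grip_width: 0.0207
gripper_force: 48.5
```

```bash
python3 - <<'E'
from h import *
s=st((.508,-.0195,.096))
E
```

```text
t 8.15 pos [ 0.5092 -0.0194  0.1007] y-ang -101.4 F [-2.2  0.2  7.4] w 0.0207 j [-41.  31.  51. 116. -33.  48. -73.]
tool shift mm [-1.2  0.3  4.7]
```

Handle held. Turn along the arc anticlockwise, first half.

step_arm(
  series=[18,0.2,6.4,0,-4,18,0.2,6.4,0,-4,18,0.2,6.4,0,-4,18,0.2,6.4,0,-4,18,0.2,6.4,0,-4,18,0.2,6.4,0,-4,18,0.2,6.4,0,-4,18,0.2,6.4,0,-4,18,0,0,0,0],
)

```text
t: 9.05
tool_pos: [0.5134, -0.07, 0.1007]
ee_rot: [[0.936, 0.353, 0.002], [0.353, -0.936, 0.001], [0.003, 0.0, -1.0]]
contact_force: [-0.8, 5.4, 10.2]
grip_width: 0.0207
gripper_force: 51.4
```

```bash
cat >> h.py <<'E'
def tab(s):
    d=np.array(s['tool_pos'])[:2]-[.5986,-.0385];print('r',np.hypot(*d).round(4),'turned',(np.degrees(np.arctan2(d[1],d[0]))%360-168.8).round(1),'end',.5986+.092*np.cos(np.radians(228.7)),-.0385+.092*np.sin(np.radians(228.7)))
E
python3 - <<'E'
from h import *
s=st();tab(s)
E
```

```text
t 9.05 pos [ 0.5134 -0.07    0.1007] y-ang -69.3 F [-0.8  5.4 10.2] w 0.0207 j [-30.  29.  42. 115. -27.  46. -41.]
r 0.0908 turned 31.5 end 0.5378798465475938 -0.10761630028232302
```

step_arm(
  series=[18,0.2,6.4,0,-4,18,0.2,6.4,0,-4,18,0.2,6.4,0,-4,18,0.2,6.4,0,-4,18,0.2,6.4,0,-4,18,0.2,6.4,0,-4,18,0.2,6.4,0,-4,18,0,0,0,0,18,0,0,0,0],
)

```text
t: 9.95
tool_pos: [0.5384, -0.1059, 0.1007]
ee_rot: [[0.662, 0.75, 0.002], [0.75, -0.662, 0.001], [0.002, 0.001, -1.0]]
contact_force: [0.8, 5.8, 8.2]
grip_width: 0.0206
gripper_force: 51.1
```

```bash
python3 - <<'E'
from h import *
s=st();tab(s)
E
```

```text
t 9.95 pos [ 0.5384 -0.1059  0.1007] y-ang -41.4 F [0.8 5.8 8.2] w 0.0206 j [-19.  30.  35. 111. -23.  47. -14.]
r 0.0904 turned 59.4 end 0.5378798465475938 -0.10761630028232302
```

59.4° turned. Release so the detent settles, then lift and check.

step_arm(
  series=[50,0,0,0,0,50,0,0,0,0,50,0,0,0,0,50,0,0,0,0,50,0,0,-30,0,50,0,0,-40,0,50,0,0,-50,0,50,0,0,0,0],
)

```text
t: 10.75
tool_pos: [0.5395, -0.1077, 0.2249]
ee_rot: [[0.663, 0.749, 0.008], [0.749, -0.663, -0.0], [0.005, 0.006, -1.0]]
contact_force: [1.0, -1.2, -0.8]
grip_width: 0.0501
gripper_force: 0.0
```

```bash
python3 - <<'E'
from h import *
s=st((.574,.1157,.0545))
save('scene','sc3');save('top','top3')
a=cv2.resize(cv2.imread('pics/sc3.png')[140:350,190:440],None,fx=1.6,fy=1.6,interpolation=2)
b=cv2.resize(cv2.imread('pics/top3.png')[170:338,220:420],(400,336),interpolation=2)
cv2.imwrite('pics/m3.png',np.hstack([a,b]))
E
```

```text
t 10.75 pos [ 0.5395 -0.1077  0.2249] y-ang -41.5 F [ 1.  -1.2 -0.8] w 0.0501 j [-25.  20.  40. 105. -15.  60. -20.]
tool shift mm [ 189.3 -123.3  170.6]
```

View pics/m3.png

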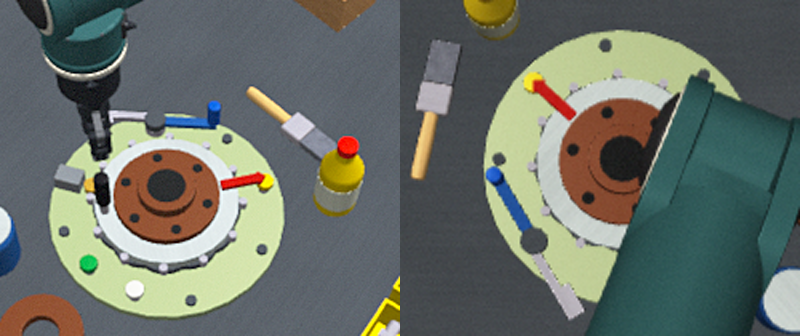

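The pointer stands over the yellow post at montage (265,180)/(533,82), and the lever is still open. Back over the lever grip.

step_arm(
  series=[50,31.5,-20.5,0,0,50,31.5,-20.5,0,0,50,31.5,-20.5,0,0,50,31.5,-20.5,0,0,50,31.5,-20.5,0,0,50,31.5,-20.5,0,0,50,0,0,0,7,50,0,0,0,7,50,0,0,0,0],
)

```text
t: 11.75
tool_pos: [0.5698, 0.1164, 0.218]
ee_rot: [[0.825, 0.565, -0.002], [0.565, -0.825, -0.001], [-0.002, 0.0, -1.0]]
contact_force: [0.9, 0.1, -0.5]
grip_width: 0.0496
gripper_force: 0.0
```

```bash
python3 - <<'E'
from h import *
g=ray('top',267,257,.085);print(g,wpix(observe(),(.574,.1157,.085)));s=st((.574,.1157,.0545))
E
```

```text
[0.57711913 0.11415622 0.085     ] [325.79867831 222.07576164]
t 11.75 pos [0.5698 0.1164 0.218 ] y-ang -55.6 F [ 0.9  0.1 -0.5] w 0.0496 j [-45.  24.  39. 101. -17.  61. -56.]
tool shift mm [  3.4   3.  163.5]
```

step_arm(
  series=[50,4,4,30,0,50,0,0,30,0,50,0,0,40,0,50,0,0,40,0,50,0,0,22,0,50,0,0,0,0],
)

```text
t: 12.35
tool_pos: [0.5738, 0.1144, 0.054]
ee_rot: [[0.822, 0.569, -0.005], [0.569, -0.822, -0.002], [-0.006, -0.001, -1.0]]
contact_force: [-0.8, -0.4, -0.1]
grip_width: 0.0501
gripper_force: 0.0
```

step_arm(
  series=[34,0,0,0,0,24,0,0,0,0,16,0,0,0,0,16,0,0,0,0,16,0,0,0,0],
  newtons=40,
)

```text
t: 12.85
tool_pos: [0.5767, 0.1155, 0.0588]
ee_rot: [[0.824, 0.567, 0.002], [0.567, -0.824, 0.001], [0.002, 0.001, -1.0]]
contact_force: [-1.5, -0.8, 7.5]
grip_width: 0.0191
gripper_force: 38.8
```

step_arm(
  series=[16,-0.3,-7.8,0,-5,16,-0.3,-7.8,0,-5,16,-0.3,-7.8,0,-5,16,-0.3,-7.8,0,-5,16,-0.3,-7.8,0,-5,16,-0.3,-7.8,0,-5,16,-0.3,-7.8,0,-5,16,-0.3,-7.8,0,-5,16,0,0,0,0],
)

```text
t: 13.75
tool_pos: [0.5273, 0.1546, 0.059]
ee_rot: [[0.26, 0.966, 0.004], [0.966, -0.26, 0.004], [0.005, 0.003, -1.0]]
contact_force: [5.8, 16.4, -3.7]
grip_width: 0.0183
gripper_force: 39.3
```

```bash
python3 - <<'E'
from h import *
s=st((.5182,.1552,.0545));d=np.array(s['tool_pos'])[:2]-[.5013,.0666];print(np.hypot(*d),np.degrees(np.arctan2(d[1],d[0])))
E
```

```text
t 13.75 pos [0.5273 0.1546 0.059 ] y-ang -15.1 F [ 5.8 16.4 -3.7] w 0.0183 j [-37.  31.  22. 111. -18.  41. -19.]
tool shift mm [-1.8 -8.9  4.5]
0.09173806143805376 73.54425968094053
```

step_arm(
  series=[16,1,-4.5,0,-2,16,1,-4.5,0,-2,16,0.5,-3,0,-1,16,0,0,0,0,16,0,0,0,0],
)

```text
t: 14.25
tool_pos: [0.5172, 0.1578, 0.0589]
ee_rot: [[0.18, 0.984, 0.005], [0.984, -0.18, 0.002], [0.003, 0.005, -1.0]]
contact_force: [8.8, 6.8, -1.3]
grip_width: 0.0187
gripper_force: 40.2
```

```bash
python3 - <<'E'
from h import *
s=st((.5182,.1552,.0545));d=np.array(s['tool_pos'])[:2]-[.5013,.0666];print(np.hypot(*d),np.degrees(np.arctan2(d[1],d[0])))
E
```

```text
t 14.25 pos [0.5172 0.1578 0.0589] y-ang -10.4 F [ 8.8  6.8 -1.3] w 0.0187 j [-37.  30.  21. 113. -16.  40. -16.]
tool shift mm [-2.3  1.4  4.4]
0.09253503568681604 80.07532914365001
```

step_arm(
  series=[16,0,-3,0,0,16,0,-3,0,0,16,0,0,0,0],
)

```text
t: 14.55
tool_pos: [0.5165, 0.1578, 0.0595]
ee_rot: [[0.182, 0.983, 0.016], [0.983, -0.182, 0.001], [0.004, 0.015, -1.0]]
contact_force: [49.4, 2.2, -36.1]
grip_width: 0.0187
gripper_force: 40.5
```

```bash
python3 - <<'E'
from h import *
s=st();d=np.array(s['tool_pos'])[:2]-[.5013,.0666];print(np.hypot(*d),np.degrees(np.arctan2(d[1],d[0])))
E
```

```text
t 14.55 pos [0.5165 0.1578 0.0595] y-ang -10.5 F [ 49.4   2.2 -36.1] w 0.0187 j [-37.  30.  21. 113. -16.  39. -17.]
0.09247571435291682 80.56053679267242
```

Hard stop: the lever is home. Relax slightly, release, lift and retreat.

step_arm(
  series=[16,0,4.5,0,0,16,0,0,0,0,50,0,0,0,0,50,0,0,0,0,50,0,0,0,0,50,0,0,-20,0,50,0,0,-40,0,50,0,0,-50,0,50,0,0,-50,0,50,0,0,0,0],
)

```text
t: 15.55
tool_pos: [0.5161, 0.1572, 0.2235]
ee_rot: [[0.182, 0.983, 0.008], [0.983, -0.182, 0.004], [0.005, 0.007, -1.0]]
contact_force: [0.3, -0.1, -1.6]
grip_width: 0.0499
gripper_force: 0.0
```

step_arm(
  series=[50,40,-15,0,0,50,40,-15,0,0,50,40,-15,0,0,50,40,-15,0,0,50,0,0,0,0,50,0,0,0,0],
)

```text
t: 16.15
tool_pos: [0.4833, 0.3255, 0.2171]
ee_rot: [[0.18, 0.984, -0.0], [0.984, -0.18, -0.0], [-0.001, -0.0, -1.0]]
contact_force: [0.4, -1.4, 0.9]
grip_width: 0.0501
gripper_force: 0.0
```

```bash
python3 - <<'E'
from h import *
s=st();save('top','top4')
cv2.imwrite('pics/top4c.png',cv2.resize(cv2.imread('pics/top4.png')[175:330,220:420],None,fx=3.8,fy=3.8,interpolation=2))
a=ray('top',250,282,.085);
E
```

```text
t 16.15 pos [0.4833 0.3255 0.2171] y-ang -10.4 F [ 0.4 -1.4  0.9] w 0.0501 j [-54.  21.  22. 100.  -9.  60. -40.]
```

View pics/top4c.png

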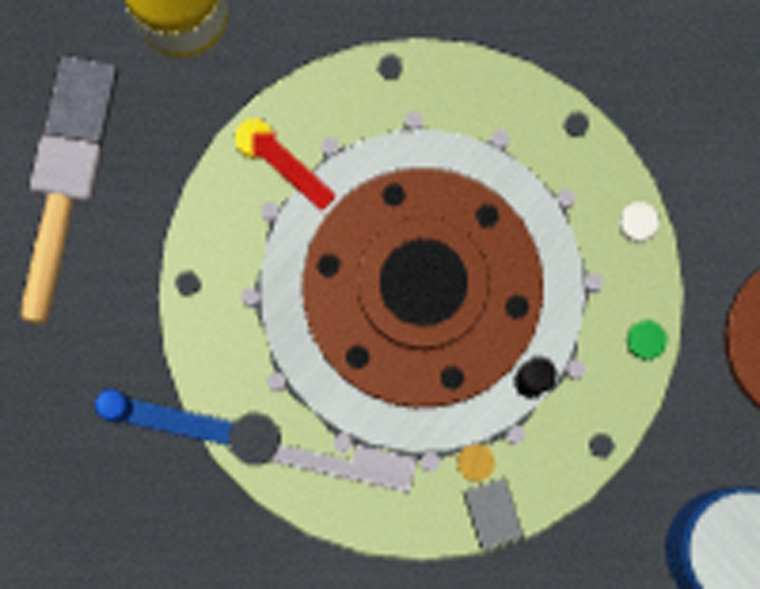

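The pointer is over the yellow post at (255,138). The lever is exactly where it started, with the grip at (112,406) and the nose between the pins. The bystanders in view have not moved.

```bash
python3 -c "
from workcell import *
print(finish_job())"
```

```text
the job is handed in; nothing more can be done
None
```

The table is turned 60° anticlockwise with the red pointer over the yellow post, and the lever is swung fully home again; the job was handed in at about 16 s of the 64 s allowed, no verdict was returned, and the last picture showed nothing else in view moved.

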